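Set a slat to length against the flip stop

ROBOT

A 6-joint arm with a two-finger parallel gripper is mounted at the origin on the work surface; the furniture and walls round the work are solid. World frame = base frame: x ahead of the robot, y to its left, z up, the work surface at z = 0. Lengths are in m, angles in degrees, forces in N, time in s.
With the tool pointing down it reaches from about 0.35 to 0.85 m from the base axis. Payload 8.1 kg.
Tool frame: the origin (TCP) lies at the very end of the fingers, on their centre line; the grasp point (between the pads) lies 19 mm behind it (r.hold_point_z is the distance from the TCP to the grasp point, in m); z points along the fingers, y is the line along which they close (so a half turn about z gives the same grasp; the last joint's range is limited). The gripper opens to 85 mm and grips with 20 to 120 N. Pads are 22 mm wide; open, the fingers measure 114 mm over their backs; the gripper's body (76 mm by 85 mm) begins 54 mm behind the grasp point. The pads swing forward as they close: fully open they stand 13 mm farther back than shut.
Start: joints at [65.122, 7.471, 85.268, -0, 87.261, -4.893], TCP at [0.205, 0.564, 0.231] pointing down, gripper open.
Joint ranges: [-169.43, 169.43], [-51.17, 129.36], [1.28, 143.12], [-76.62, 256.62], [0, 156.53], [-152.29, 152.29]. Speed limits (degrees/s): [136.94, 136.94, 159.86, 180, 180, 180].

INTERFACE

Orientations are given as a 3x3 rotation matrix whose columns are the frame's x, y, z axes.
In Python, from workcell import sense, vision, workorder, r gives the robot as it stands.
- The arm moves only by the tool carry_out, never from a script. Its argument "steps" is a list of rows, each a list of 3 entries, a list of its own where there are three numbers: the shift along the tool's x, y, z in mm, then the turn about the tool's z in degrees, then the opening, from -1 (shut) to 1 (fully open), so that 0 is half open. In form: [[[tx, ty, tz], yaw, fingers], ...]. A call has 1 to 10 rows; each row is the pose to reach, as a shift and turn from the pose commanded when the call began, along the tool's axes at that moment; what a row does not reach only later rows make up. A row lasts 1/10 s, in which the tool goes at most 50 mm and 8.59 degrees, less where a joint would pass 70% of its speed; a pose out of reach is approached as far as the arm can. A call with a gripper value outside its range is refused whole. The fingers move at their own pace and stop on an object; the grip force is fixed at half the most. Time passes only in rows, so rows that repeat a pose let the fingers close. It gives the time, the measured TCP pose, the force, the opening and the grip force at its end, in the units of the state.
- sense(): the state, without advancing time (a new reading comes with each control period).
- vision.read_camera(name): name is "side" or "top" or "wrist"; returns a dict with "image" (420x560x3 uint8, blue, green, red), "K" (3x3 intrinsics, pixels), "rvec" (rotation vector, rad) and "tvec" (3), from world to camera coordinates, as OpenCV has them; the wrist camera has in their place "T_tool_cam" (4x4, takes a point from camera to tool coordinates, whose origin is the TCP and whose axes are the flange's). Camera axes: x right, y down, z forward; pixel columns grow to the right and rows downward; lengths in m; the calibration is good to about 2 mm. The wrist camera is an equidistant fisheye: a pixel r from the principal point sees the ray r / f radians off the axis. A picture is of the moment at which its call begins: read the wrist's pose just before it. There is no depth.
- workorder.job_done(): hands the job in; it is judged then, once.
The state is a dict: "time": time; "joint_pos": joint angles; "dq": joint speeds; "tau": joint torques, N m; "tool_pos": TCP position; "ee_rot": TCP orientation; "contact_force": force on the tool from outside, world axes, zero at the start; "wrist_torque": the same for the moment, N m; "gripper_width": finger opening in m; "gripper_force": force on a finger pad.
Only numpy, scipy, OpenCV 4.12 (cv2) and the standard library are available. Lean on these libraries where they do the work, as an engineer would, in place of code of your own. Each camera call takes 0.05 s, during which the arm holds its last target. There are 200 camera calls.

TASK

Set the full-length wooden slat in the cutting jig for the longer of its two preset lengths: flip down the stop farther from the saw slot, then slide the slat until it lies flat against the fence with its end touching that stop. Then flip that stop fully up and back again, so that the cut piece cannot jam, without shifting the slat. Leave the other stop up and the things lying around where they are.

Things in the scene. Friction and masses are not known exactly. Their poses are not given: they have to be found in the camera images.
- jig: Cross-cut jig fixed to the table: plywood base board 200 (x) by 460 (y) by 22 mm thick; origin at the centre of its underside, x from the operator's side to the fence, y along the fence (left). The aluminium fence is 25 mm thick, its top 67 mm above the table, front face at x = +55 mm, y = -205 to +205 mm. The saw slot is at y = -95 mm. Two equal flip stops are clamped on the fence to +y of it.
- long_stop_gauge (a point): Long stop (155 to 180 mm from the saw slot; the short one 60 to 80 mm): point on its gauging plane, at the foot of the fence's front face on the board, 22 mm above the table; fixed, axes as the jig's. Its foot, when down, fills y = 0 to 14, x = -33 to -3 mm. Slat touching fence and stop: the slat's centre is at x = -29, y = -100, z = +12 mm in this frame.
- long_stop_hinge (a point): Point on the long stop's hinge line (parallel to jig y), level in y with the middle of the handle; fixed; 81 mm above the table, 10 mm behind the fence's front face. Saddle and fence below it rise to 73 mm above the table; the two hinge lugs rise to 87 mm and end 18 mm to -y of this point; the 14 mm thick arm swings between them.
- long_stop_handle (a point): Middle of the black handle bar on the long stop's arm: 15 mm thick, 50 mm long, parallel to jig y; its free end lies 24 mm to +y of this point, the arm 26 mm to -y. It moves with the arm on a circle of radius 50 mm about the hinge line: arm down, 38 mm in front of (-x) and 32 mm above that line; arm fully up, 45 mm behind and 21 mm above it.
- long_stop_arm (a joint): Arm angle of the long flip stop, rad: 0 = fully down (foot hangs in front of the fence, 4 mm over the board), 2.0 = fully up and tipped back; hard stops at both ends. Friction hinge without spring: it stays where it is left and takes 1.5 to 4 N at the handle. Going up, foot and handle swing from the front (jig -x) over the top to the rear (jig +x).
- short_stop_handle (a point): Middle of the black handle bar on the short stop's arm: 15 mm thick, 50 mm long, parallel to jig y; its free end lies 24 mm to +y of this point, the arm 26 mm to -y. It moves with the arm on a circle of radius 50 mm about the hinge line: arm down, 38 mm in front of (-x) and 32 mm above that line; arm fully up, 45 mm behind and 21 mm above it. Only to be kept clear of.
- short_stop_arm (a joint): Arm angle of the short flip stop, rad: 0 = fully down (foot hangs in front of the fence, 4 mm over the board), 2.0 = fully up and tipped back; hard stops at both ends. Friction hinge without spring: it stays where it is left and takes 1.5 to 4 N at the handle. Going up, foot and handle swing from the front (jig -x) over the top to the rear (jig +x). Starts up and is to stay up (then the slat passes under it).
- slat_center (a point): Centre (half-way up) of the loose plain wooden slat on the base board: 58 mm (its x) by 200 mm (its y, roughly along the fence) by 24 mm thick, about 0.16 kg. It starts slightly askew, 10 to 65 mm clear of the fence and 50 to 125 mm short of the long stop.
- pen: Loose pen 145 mm long, 9 mm thick, lying on the left front of the base board; origin at the centre of its underside, length along its y. Bystander.
- cutter_1: Loose yellow bow cutter 70 by 186 by 17 mm lying on the table left of the jig; origin at the centre of its underside. Bystander.
- piece_1: Loose cut piece of slat, 58 by 75 by 24 mm, on the table behind the right end of the jig; origin at the centre of its underside. Bystander.
- piece_2: A second cut piece of slat, 58 by 75 by 24 mm, right of the jig; origin at the centre of its underside. Bystander.
- slat: The slat itself: origin at the centre of its underside, axes as for its centre point.

How it is judged:
By the outcome, as a careful person would: the job done as asked, in the order asked, and still so for the second after the job is handed in, with the robot touching nothing.
It also fails if it takes over 72 s, if anything falls off the work surface, if the arm or the gripper's body presses on something with over 40 N, if the wrist force passes 120 N, or if a joint passes its speed limit or range.

## Working session

There is one attempt and no reset: what is moved stays moved. The work goes in short steps, Python scripts to look and compute and a tool call to move; the robot and the scene stay as the last step left them, time stands still between calls to the robot, and variables do not carry over. Pictures are saved under pics/ and viewed, at most 10 in all, crops included, and the job is handed in when it is done.

Besides the shell and the picture viewer there is one more tool, called after "Emit:" by a JSON object that holds its "api" and its "payload". carry_out: Moves the arm, as the interface text tells. Its arguments: {"type":"object","properties":{"steps":{"type":"array","items":{"type":"array"}}},"required":["steps"]}

```bash
mkdir -p pics; ls; python3 - <<'E'
from workcell import sense, vision, r
import cv2, numpy as np
s=sense(); print({k:np.round(v,4).tolist() for k,v in s.items()}, r.hold_point_z)
for n in ("side","top"):
    c=vision.read_camera(n); cv2.imwrite(f"pics/{n}0.png",c["image"]); print(n,c["K"].tolist(),np.ravel(c["rvec"]),np.ravel(c["tvec"]))
    R=cv2.Rodrigues(np.array(c["rvec"],float))[0]; print(-R.T@np.ravel(c["tvec"]))
c=vision.read_camera("wrist"); print(c["K"].tolist(),c["T_tool_cam"]); cv2.imwrite("pics/wrist0.png",c["image"])
E
```

```text
pics
{'time': 0.0, 'joint_pos': [65.1229, 7.5143, 85.33, -0.0003, 87.2609, -4.8942], 'dq': [0.0122, -0.0891, -0.0803, 0.0319, -0.003, -0.0197], 'tau': [0.0022, -56.9407, -50.0536, 0.0003, 0.0152, 0.0], 'tool_pos': [0.2048, 0.5634, 0.2302], 'ee_rot': [[-0.9398, 0.3417, -0.0008], [0.3417, 0.9398, -0.0017], [0.0002, -0.0018, -1.0]], 'contact_force': [0.0616, -0.0297, 0.377], 'wrist_torque': [0.0291, 0.0331, -0.0441], 'gripper_force': 0.0, 'gripper_width': 0.0854} 0.0187
side [[512.026668984653, 0.0, 289.5554942163191], [0.0, 512.026668984653, 212.73664459915202], [0.0, 0.0, 1.0]] [ 1.9607269  -0.57023187  0.35906981] [-0.48004106  0.226421    1.28804069]
[-0.1652331  -1.15081133  0.7675194 ]
top [[496.24058149129735, 0.0, 281.381214886407], [0.0, 496.24058149129735, 206.38672463981257], [0.0, 0.0, 1.0]] [ 2.22009447 -2.16750324  0.06729686] [-0.02823183  0.54758229  1.33811773]
[ 0.47005392 -0.01103492  1.36752697]
[[325.19226210127806, 0.0, 279.7740281371623], [0.0, 325.19226210127806, 212.29618778669547], [0.0, 0.0, 1.0]] [[-1.86882186e-04 -9.58292605e-01 -2.85788816e-01  7.38391754e-02]
 [ 9.99999974e-01 -2.16474898e-04  7.19556248e-05  3.84137255e-04]
 [-1.30820648e-04 -2.85788795e-01  9.58292621e-01 -1.44038401e-01]
 [ 0.00000000e+00  0.00000000e+00  0.00000000e+00  1.00000000e+00]]
```

View pics/top0.png

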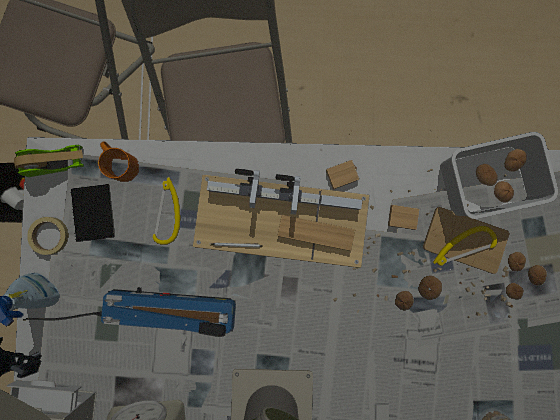

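View pics/side0.png

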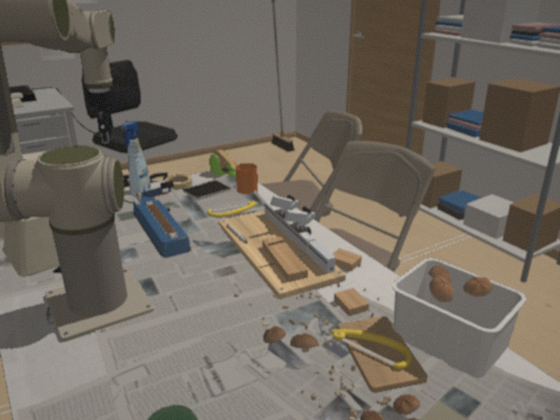

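```bash
cat > h.py <<'E'
import cv2, numpy as np
from workcell import sense, vision, r
def ray(c,uv):
    R=cv2.Rodrigues(np.array(c["rvec"],float))[0]; t=np.ravel(c["tvec"])
    uv=np.asarray(uv,float).reshape(-1,2)
    d=np.c_[(uv-[c["K"][0][2],c["K"][1][2]])/c["K"][0][0],np.ones(len(uv))]@R
    return -R.T@t,d
def plane(c,uv,z):
    o,d=ray(c,uv); return o+d*((z-o[2])/d[:,2])[:,None]
def project(c,P):
    return cv2.projectPoints(np.asarray(P,float).reshape(-1,1,3),np.array(c["rvec"],float),np.array(c["tvec"],float),np.array(c["K"],float),None)[0][:,0]
E
python3 - <<'E'
from h import *
c=vision.read_camera("top"); i=c["image"]
cv2.imwrite("pics/top1.png",cv2.resize(i[160:275,185:380],None,fx=4,fy=4,interpolation=cv2.INTER_CUBIC))
E
```

```text
(no output)
```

View pics/top1.png

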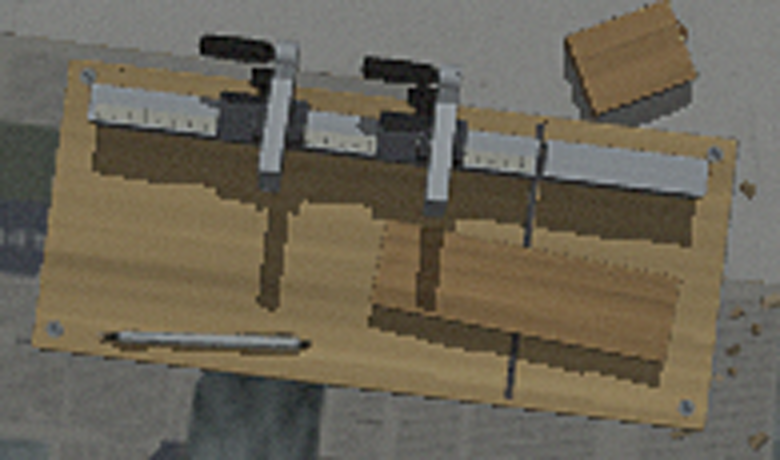

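```bash
cat >> h.py <<'E'
def crop(p): return (np.asarray(p,float)+.5)/4-.5+[185,160]
E
python3 - <<'E'
from h import *
c=vision.read_camera("top")
C=plane(c,crop([(71,60),(738,140),(704,430),(32,347)]),.022)[:,:2]
print("corners",C.round(4).tolist(), [np.linalg.norm(C[i]-C[(i+1)%4]).round(4) for i in range(4)])
o=C.mean(0); yv=(C[0]-C[1])+(C[3]-C[2]); yv/=np.linalg.norm(yv); xv=np.array([yv[1],-yv[0]])
print("jig o",o,"x axis",xv,np.degrees(np.arctan2(xv[1],xv[0])))
J=lambda P:np.c_[(P[:,:2]-o)@xv,(P[:,:2]-o)@yv]*1e3
def show(n,pts,z): print(n,J(plane(c,crop(pts),z)).round(1).tolist())
show("corners",[(71,60),(738,140),(704,430),(32,347)],.022)
show("fence front top L,R",[(92,119),(705,193)],.067)
show("slot front, rear top",[(510,398),(513,335)],.022); show("slot fence",[(537,150)],.067)
show("foot long/short",[(270,181),(436,208)],.130)
show("handle long ends",[(201,45),(273,50)],.102); show("handle short ends",[(364,67),(438,75)],.102)
show("slat corners",[(387,222),(682,280),(663,360),(370,305)],.046)
np.savez("jig.npz",o=o,xv=xv,yv=yv)
E
```

```text
corners [[0.6292, 0.2021], [0.5856, -0.2531], [0.3888, -0.2328], [0.4338, 0.222]] [np.float64(0.4573), np.float64(0.1978), np.float64(0.4571), np.float64(0.1964)]
jig o [ 0.50932751 -0.01542273] x axis [ 0.99528449 -0.09699885] -5.566376874258475
corners [[98.2, 228.2], [98.9, -229.1], [-98.9, -228.0], [-98.2, 229.0]]
fence front top L,R [[56.6, 201.8], [57.0, -203.8]]
slot front, rear top [[-93.4, -95.6], [-51.0, -92.6]]
slot fence [[71.7, -90.9]]
foot long/short [[26.9, 76.8], [22.7, -28.1]]
handle long ends [[109.7, 133.2], [112.1, 87.0]]
handle short ends [[108.3, 27.8], [108.9, -19.9]]
slat corners [[13.7, 1.2], [-0.9, -198.3], [-55.2, -191.8], [-42.5, 5.8]]
```

```bash
cat >> h.py <<'E'
import os
if os.path.exists("jig.npz"):
    _j=np.load("jig.npz"); RJ=np.eye(3); RJ[:2,0]=_j["xv"]; RJ[:2,1]=_j["yv"]; OJ=np.r_[_j["o"],0]
def plan(*targets):
    """targets: (jig x,y, z mm); prints shifts in the present tool axes (mm), plus state in jig axes"""
    s=sense(); p=np.array(s["tool_pos"]); R=np.array(s["ee_rot"])
    print("t",round(s["time"],2),"jig",(RJ.T@(p-OJ)*1e3).round(1),"tool-y vs jig-x deg",np.degrees(np.arctan2(*(RJ.T@R[:,1])[1::-1])).round(2),"F jig",(RJ.T@np.array(s["contact_force"])).round(1),"w",round(s["gripper_width"]*1e3,1))
    for t in targets: print(t,"->",(R.T@(OJ+RJ@(np.array(t)/1e3)-p)*1e3).round(1))
E
python3 -c "
from h import *
plan((110,115,200),(110,115,87))"
```

```text
t 0.25 jig [-359.1  546.8  230.8] tool-y vs jig-x deg 75.58 F jig [ 0.6  0.4 -0. ] w 85.3
(110, 115, 200) -> [-561.9 -301.4   31. ]
(110, 115, 87) -> [-561.9 -301.3  144. ]
```

Emit:
{"api": "carry_out", "payload": {"steps": [[[-562, -301, 31], 75.6, -0.25], [[-562, -301, 31], 75.6, -0.25], [[-562, -301, 31], 75.6, -0.25], [[-562, -301, 31], 75.6, -0.25], [[-562, -301, 31], 75.6, -0.25], [[-562, -301, 31], 75.6, -0.25], [[-562, -301, 31], 75.6, -0.25], [[-562, -301, 31], 75.6, -0.25], [[-562, -301, 31], 75.6, -0.25], [[-562, -301, 31], 75.6, -0.25]]}}

```text
time: 1.25
tool_pos: [0.5393, 0.19, 0.207]
ee_rot: [[0.102, 0.995, 0.0], [0.995, -0.102, 0.0], [0.0, 0.0, -1.0]]
contact_force: [0.4, 0.5, -0.6]
gripper_width: 0.0316
gripper_force: 0.0
```

```bash
python3 -c "
from h import *
plan((110,115,200))"
```

```text
t 1.25 jig [  9.9 207.4 207. ] tool-y vs jig-x deg -0.27 F jig [ 0.3  0.6 -0.6] w 31.6
(110, 115, 200) -> [-91.9 100.6   7. ]
```

Emit:
{"api": "carry_out", "payload": {"steps": [[[-45, 50, 3], 0, -0.25], [[-80, 88, 5], 0, -0.25], [[-80, 88, 5], 0, -0.25], [[-80, 88, 5], 0, -0.25], [[-80, 88, 5], 0, -0.25]]}}

```text
time: 1.75
tool_pos: [0.6175, 0.104, 0.2016]
ee_rot: [[0.098, 0.995, -0.001], [0.995, -0.098, 0.0], [0.0, -0.001, -1.0]]
contact_force: [-0.2, 0.5, -0.4]
gripper_width: 0.0321
gripper_force: 0.0
```

```bash
python3 - <<'E'
from h import *
plan((110,115,140),(110,115,87))
c=vision.read_camera("wrist"); cv2.imwrite("pics/w1.png",c["image"])
E
```

```text
t 1.75 jig [ 96.1 129.4 201.6] tool-y vs jig-x deg -0.05 F jig [-0.3  0.5 -0.4] w 32.1
(110, 115, 140) -> [-14.4  14.   61.6]
(110, 115, 87) -> [-14.4  14.  114.6]
```

View pics/w1.png

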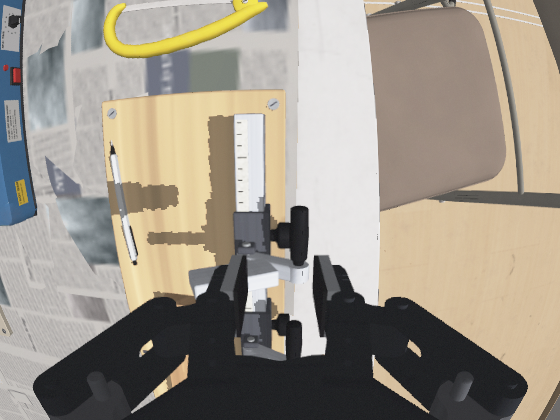

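```bash
cat >> h.py <<'E'
def wplane(c,s,uv,z):
    """wrist pixels onto world height z (m) -> jig mm"""
    uv=np.asarray(uv,float).reshape(-1,2); q=(uv-[c["K"][0][2],c["K"][1][2]])/c["K"][0][0]
    th=np.linalg.norm(q,axis=1,keepdims=True); d=np.c_[np.sin(th)*q/th,np.cos(th)]
    T=np.array(c["T_tool_cam"]); R=np.array(s["ee_rot"]); p=np.array(s["tool_pos"])
    o=R@T[:3,3]+p; d=d@(R@T[:3,:3]).T
    P=o+d*((z-o[2])/d[:,2])[:,None]; return ((P-OJ)@RJ*1e3).round(1)
E
python3 - <<'E'
from h import *
s=sense(); c=vision.read_camera("wrist"); plan((110,115,140),(110,115,87))
print("handle ends", wplane(c,s,[(300,207),(300,262),(292,230),(308,230)],.102).tolist())
for z in (.04,.06,.073): print("knob",z,wplane(c,s,[(270,225),(290,225),(290,248),(270,248)],z).tolist())
print("board corner screws/fence end L", wplane(c,s,[(235,114),(265,114)],.067).tolist(), wplane(c,s,[(103,101),(285,91)],.022).tolist())
E
```

```text
t 1.85 jig [ 95.7 130.4 202.1] tool-y vs jig-x deg 0.06 F jig [ 0.2 -0.1  0.2] w 32.1
(110, 115, 140) -> [-15.4  14.3  62.1]
(110, 115, 87) -> [-15.4  14.4 115.1]
handle ends [[110.5, 135.1, 102.0], [111.5, 87.8, 102.0], [104.5, 116.0, 102.0], [117.3, 116.0, 102.0]]
knob 0.04 [[85.0, 99.1, 40.0], [104.9, 99.1, 40.0], [105.1, 74.4, 40.0], [84.8, 74.3, 40.0]]
knob 0.06 [[85.6, 105.9, 60.0], [104.2, 105.9, 60.0], [104.5, 82.8, 60.0], [85.4, 82.8, 60.0]]
knob 0.073 [[86.1, 110.4, 73.0], [103.8, 110.4, 73.0], [104.0, 88.3, 73.0], [85.8, 88.3, 73.0]]
board corner screws/fence end L [[56.7, 207.5, 67.0], [82.2, 207.0, 67.0]] [[-96.7, 232.6, 22.0], [99.8, 230.6, 22.0]]
```

Emit:
{"api": "carry_out", "payload": {"steps": [[[-11, 15, 0], 0, -0.25], [[-11, 15, 30], 0, -0.25], [[-11, 15, 65], 0, -0.25], [[-11, 15, 90], 0, -0.25], [[-11, 15, 110], 0, -0.25], [[-11, 15, 110], 0, -0.25]]}}

```text
time: 2.45
tool_pos: [0.6284, 0.0927, 0.0883]
ee_rot: [[0.095, 0.995, -0.006], [0.995, -0.095, -0.0], [-0.001, -0.006, -1.0]]
contact_force: [-0.7, 0.3, 0.1]
gripper_width: 0.0319
gripper_force: 0.0
```

```bash
python3 - <<'E'
from h import *
s=sense(); c=vision.read_camera("wrist"); cv2.imwrite("pics/w2.png",c["image"][150:420,130:430]); plan((111,119,88))
E
```

```text
t 2.5 jig [109.5 119.2  90.7] tool-y vs jig-x deg 0.09 F jig [0.5 0.1 1.1] w 32.2
(111, 119, 88) -> [-0.2  1.5  2.7]
```

View pics/w2.png

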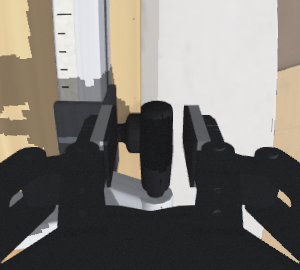

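Emit:
{"api": "carry_out", "payload": {"steps": [[[0, -6, 0], 0, -0.25], [[0, -10, -4], 0, -0.25], [[0, -14, -9], 0, -0.25], [[0, -18, -13], 0, -0.25], [[0, -23, -17], 0, -0.25], [[0, -29, -21], 0, -0.25], [[0, -35, -23], 0, -0.25], [[0, -41, -25], 0, -0.25], [[0, -48, -26], 0, -0.25], [[0, -54, -26], 0, -0.25]]}}

```text
time: 3.5
tool_pos: [0.577, 0.0965, 0.1177]
ee_rot: [[0.097, 0.995, -0.001], [0.995, -0.097, -0.0], [-0.0, -0.001, -1.0]]
contact_force: [0.4, -0.4, -0.1]
gripper_width: 0.0322
gripper_force: 0.5
```

```bash
python3 - <<'E'
from h import *
plan((66-38.3-8.5,119,99))
E
```

```text
t 3.5 jig [ 56.5 118.  117.7] tool-y vs jig-x deg -0.02 F jig [ 0.5 -0.4 -0.1] w 32.2
(19.200000000000003, 119, 99) -> [  1.  -37.3  18.8]
```

Emit:
{"api": "carry_out", "payload": {"steps": [[[0, -7, 0], 0, -0.25], [[0, -13, 2], 0, -0.25], [[0, -19, 5], 0, -0.25], [[0, -25, 8], 0, -0.25], [[0, -30, 12], 0, -0.25], [[0, -34, 16], 0, -0.25], [[0, -38, 19], 0, -0.25], [[0, -41, 22], 0, -0.25], [[0, -43, 24], 0, -0.25], [[0, -43, 24], 0, -0.25]]}}

```text
time: 4.5
tool_pos: [0.5402, 0.1004, 0.0973]
ee_rot: [[0.098, 0.995, 0.011], [0.995, -0.098, -0.0], [0.001, 0.011, -1.0]]
contact_force: [13.3, -2.3, 5.2]
gripper_width: 0.0319
gripper_force: 6.8
```

```bash
python3 - <<'E'
from h import *
s=sense(); plan()
c=vision.read_camera("wrist"); cv2.imwrite("pics/w3.png",c["image"][150:420,100:460])
E
```

```text
t 4.5 jig [ 19.5 118.2  97.3] tool-y vs jig-x deg -0.03 F jig [13.5 -1.   5.2] w 31.9
```

View pics/w3.png

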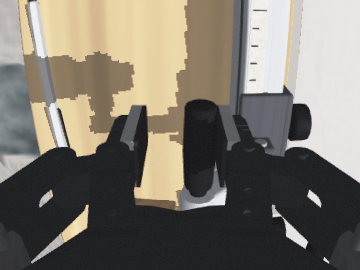

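Emit:
{"api": "carry_out", "payload": {"steps": [[[0, 8, 0], 0, -0.25], [[0, 8, 0], 0, -0.25], [[0, 8, -30], 0, -0.25], [[0, 8, -70], 0, -0.25], [[0, 8, -105], 0, -0.25], [[-45, -20, -105], -8, 0], [[-90, -45, -105], -16, 0], [[-135, -75, -105], -25, 0], [[-175, -100, -105], -33, 0], [[-215, -110, -105], -42, 0]]}}

```text
time: 5.55
tool_pos: [0.4096, -0.0886, 0.198]
ee_rot: [[-0.546, 0.838, -0.002], [0.838, 0.546, 0.001], [0.002, -0.001, -1.0]]
contact_force: [0.2, -1.1, 0.1]
gripper_width: 0.0429
gripper_force: 0.0
```

Emit:
{"api": "carry_out", "payload": {"steps": [[[0, 0, 0], -8, 0.05], [[0, 0, 0], -16, 0.05], [[0, 0, 0], -25, 0.05], [[0, 0, 0], -33, 0.05], [[0, 0, 0], -42, 0.05], [[0, 0, 0], -48, 0.05], [[0, 0, 0], -48, 0.05]]}}

```text
time: 6.25
tool_pos: [0.4113, -0.0879, 0.1981]
ee_rot: [[-0.987, 0.159, -0.002], [0.159, 0.987, 0.001], [0.002, 0.001, -1.0]]
contact_force: [-0.1, -0.7, -0.4]
gripper_width: 0.0451
gripper_force: 0.0
```

```bash
python3 - <<'E'
from h import *
s=sense(); plan((-90,-96,100),(-90,-96,28))
c=vision.read_camera("top"); 
cv2.imwrite("pics/top2.png",cv2.resize(c["image"][150:285,170:390],None,fx=3,fy=3,interpolation=cv2.INTER_CUBIC))
E
```

```text
t 6.25 jig [-90.5 -81.7 198.1] tool-y vs jig-x deg 86.41 F jig [-0.  -0.7 -0.4] w 45.1
(-90, -96, 100) -> [ -1.6 -14.3  98.1]
(-90, -96, 28) -> [ -1.8 -14.4 170.1]
```

View pics/top2.png

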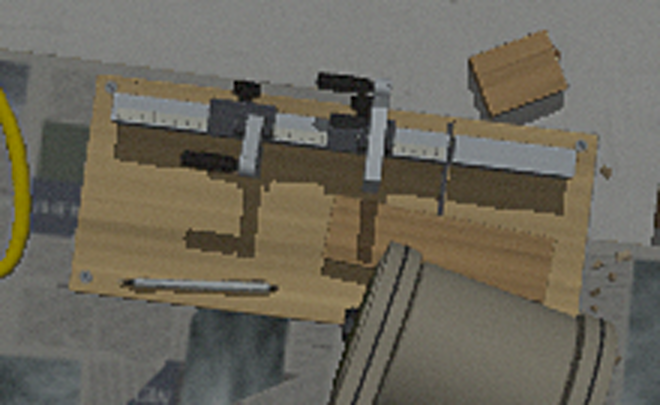

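Emit:
{"api": "carry_out", "payload": {"steps": [[[0, -14, 40], -3.6, 0.05], [[0, -14, 80], -3.6, 0.05], [[0, -14, 120], -3.6, 0.05], [[0, -14, 150], -3.6, 0.05], [[0, -14, 168], -3.6, 0.05], [[0, -14, 168], -3.6, 0.05], [[0, -14, 168], -3.6, 0.05]]}}

```text
time: 7.0
tool_pos: [0.4096, -0.1019, 0.0312]
ee_rot: [[-0.995, 0.101, -0.001], [0.101, 0.995, 0.0], [0.001, 0.0, -1.0]]
contact_force: [-0.4, 0.1, 0.1]
gripper_width: 0.0448
gripper_force: 0.0
```

```bash
python3 - <<'E'
from h import *
s=sense(); plan((-40,-96,28),(-14,-96,28))
c=vision.read_camera("wrist"); cv2.imwrite("pics/w4.png",c["image"])
E
```

```text
t 7.0 jig [-90.9 -95.8  31.2] tool-y vs jig-x deg 89.8 F jig [-0.4  0.   0.1] w 44.8
(-40, -96, 28) -> [-50.9  -0.    3.1]
(-14, -96, 28) -> [-76.9   0.1   3.1]
```

View pics/w4.png

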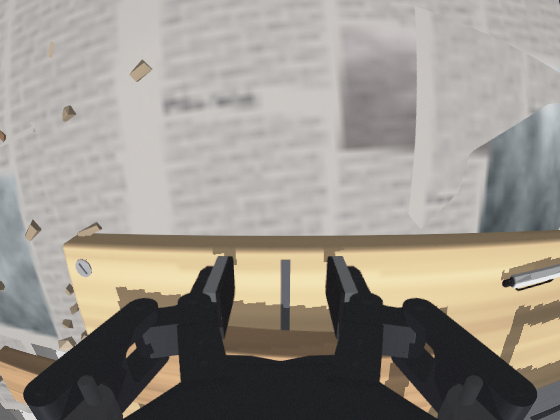

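Emit:
{"api": "carry_out", "payload": {"steps": [[[-12, 0, 1], 0, 0.05], [[-24, 0, 2], 0, 0.05], [[-30, 0, 2], 0, 0.05], [[-36, 0, 2], 0, 0.05], [[-42, 0, 2], 0, 0.05], [[-48, 0, 2], 0, 0.05], [[-54, 0, 2], 0, 0.05], [[-60, 0, 2], 0, 0.05], [[-66, 0, 2], 0, 0.05], [[-69, 0, 2], 0, 0.05]]}}

```text
time: 8.05
tool_pos: [0.4791, -0.109, 0.0291]
ee_rot: [[-0.995, 0.099, 0.0], [0.099, 0.995, -0.0], [-0.0, -0.0, -1.0]]
contact_force: [-0.8, 0.2, 0.2]
gripper_width: 0.045
gripper_force: 0.5
```

Emit:
{"api": "carry_out", "payload": {"steps": [[[-3, 0, 0], 0, 0.05], [[-5, 0, 0], 0, 0.05], [[-7, 0, 0], 0, 0.05], [[-8, 0, 0], 0, 0.05], [[-8, 0, 0], 0, 0.05]]}}

```text
time: 8.55
tool_pos: [0.4866, -0.1097, 0.0291]
ee_rot: [[-0.995, 0.099, 0.0], [0.099, 0.995, -0.0], [-0.0, -0.0, -1.0]]
contact_force: [-0.8, -0.6, 0.5]
gripper_width: 0.0447
gripper_force: 0.0
```

```bash
python3 - <<'E'
from h import *
plan()
E
```

```text
t 8.55 jig [-13.4 -96.   29.1] tool-y vs jig-x deg 89.91 F jig [-0.7 -0.7  0.5] w 44.7
```

Emit:
{"api": "carry_out", "payload": {"steps": [[[-1, 0, 0], 0, 0.05], [[-2, 0, 0], 0, 0.05], [[-3, 0, 0], 0, 0.05], [[-3, 0, 0], 0, 0.05]]}}

```text
time: 8.95
tool_pos: [0.4869, -0.1097, 0.0285]
ee_rot: [[-0.995, 0.099, -0.006], [0.099, 0.995, 0.001], [0.006, 0.0, -1.0]]
contact_force: [-12.5, 0.7, 8.7]
gripper_width: 0.0449
gripper_force: 6.4
```

```bash
python3 - <<'E'
from h import *
plan()
c=vision.read_camera("side"); i=c["image"]
cv2.imwrite("pics/side2.png",cv2.resize(i[180:305,205:365],None,fx=4,fy=4,interpolation=cv2.INTER_CUBIC))
E
```

```text
t 8.95 jig [-13.2 -96.   28.5] tool-y vs jig-x deg 89.91 F jig [-12.5  -0.5   8.7] w 44.9
```

View pics/side2.png

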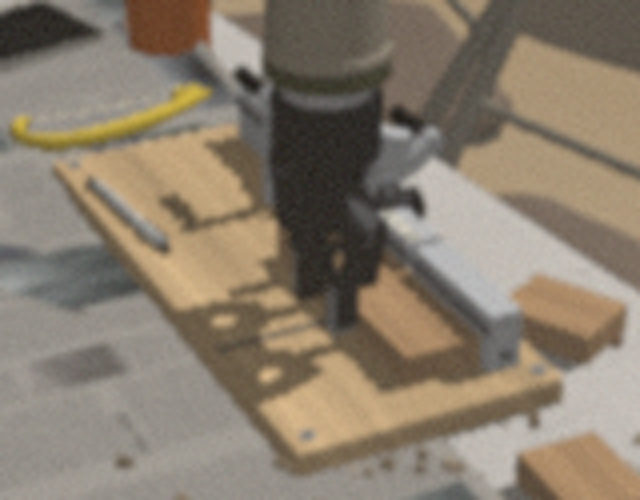

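Emit:
{"api": "carry_out", "payload": {"steps": [[[15, 0, 0], 0, 0.05], [[30, 0, -10], 0, 0.05], [[30, 0, -50], 0, -1], [[30, -40, -70], 0, -1], [[10, -85, -70], 0, -1], [[-20, -120, -70], 0, -1], [[-35, -136, -70], 0, -1], [[-35, -136, -40], 0, -1], [[-35, -136, -3], 0, -1], [[-35, -136, 0], 0, -1]]}}

```text
time: 10.0
tool_pos: [0.5073, -0.2468, 0.0239]
ee_rot: [[-0.995, 0.099, -0.008], [0.099, 0.995, 0.005], [0.008, 0.004, -1.0]]
contact_force: [-1.2, 1.6, -1.0]
gripper_width: -0.0004
gripper_force: 0.0
```

```bash
python3 - <<'E'
from h import *
s=sense(); plan((22,-144.5,30))
c=vision.read_camera("wrist"); cv2.imwrite("pics/w5.png",c["image"])
E
```

```text
t 10.0 jig [  20.4 -230.5   23.9] tool-y vs jig-x deg 89.88 F jig [-1.4  1.5 -1. ] w -0.4
(22, -144.5, 30) -> [-1.4 86.  -5.8]
```

View pics/w5.png

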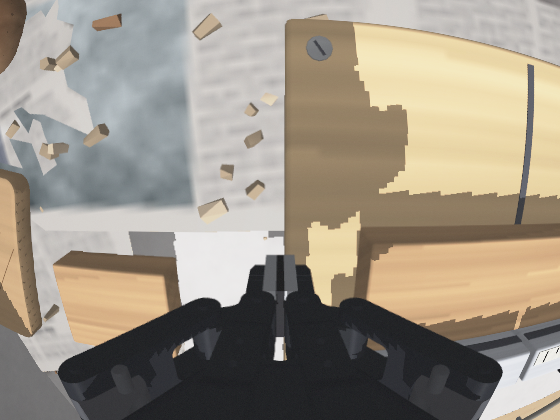

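Emit:
{"api": "carry_out", "payload": {"steps": [[[0, 0, -7], 0, -1], [[0, 8, -7], 0, -1], [[0, 14, -7], 0, -1], [[0, 20, -7], 0, -1], [[0, 26, -7], 0, -1], [[0, 32, -7], 0, -1], [[0, 38, -7], 0, -1], [[0, 44, -7], 0, -1], [[0, 50, -7], 0, -1], [[0, 56, -7], 0, -1]]}}

```text
time: 11.05
tool_pos: [0.5168, -0.193, 0.0365]
ee_rot: [[-0.995, 0.099, 0.001], [0.099, 0.995, -0.001], [-0.001, -0.001, -1.0]]
contact_force: [-0.6, -3.0, 5.4]
gripper_width: -0.0002
gripper_force: 2.4
```

Emit:
{"api": "carry_out", "payload": {"steps": [[[0, 5, 0], 0, -1], [[0, 10, 0], 0, -1], [[0, 14, 0], 0, -1], [[0, 18, 0], 0, -1], [[0, 21, 0], 0, -1], [[0, 23, 0], 0, -1], [[0, 23, 0], 0, -1]]}}

```text
time: 11.75
tool_pos: [0.519, -0.1699, 0.0364]
ee_rot: [[-0.995, 0.098, 0.001], [0.098, 0.995, -0.0], [-0.001, -0.0, -1.0]]
contact_force: [1.3, -3.2, 3.9]
gripper_width: -0.0001
gripper_force: 1.8
```

```bash
python3 - <<'E'
from h import *
s=sense(); plan((22,-144.5,30))
c=vision.read_camera("wrist"); cv2.imwrite("pics/w6.png",c["image"])
c=vision.read_camera("side"); i=c["image"]
cv2.imwrite("pics/side3.png",cv2.resize(i[180:305,205:365],None,fx=4,fy=4,interpolation=cv2.INTER_CUBIC))
E
```

```text
t 11.75 jig [  24.6 -152.8   36.4] tool-y vs jig-x deg 89.92 F jig [ 1.6 -3.1  3.9] w -0.1
(22, -144.5, 30) -> [2.7 8.3 6.4]
```

Emit:
{"api": "carry_out", "payload": {"steps": [[[0, 2, 1], 0, -1], [[0, 4, 2], 0, -1], [[0, 5, 2], 0, -1], [[0, 6, 2], 0, -1], [[0, 7, 2], 0, -1], [[0, 7, 2], 0, -1]]}}

```text
time: 12.45
tool_pos: [0.5197, -0.1657, 0.0359]
ee_rot: [[-0.995, 0.099, 0.001], [0.099, 0.995, -0.004], [-0.001, -0.004, -1.0]]
contact_force: [-8.7, -10.3, 15.0]
gripper_width: -0.0001
gripper_force: 8.6
```

Emit:
{"api": "carry_out", "payload": {"steps": [[[0, 1, 0], 0, -1], [[0, 2, 0], 0, -1], [[0, 2, 0], 0, -1]]}}

```text
time: 12.75
tool_pos: [0.5198, -0.1637, 0.0359]
ee_rot: [[-0.995, 0.099, 0.001], [0.099, 0.995, -0.004], [-0.001, -0.004, -1.0]]
contact_force: [-8.4, -11.1, 16.5]
gripper_width: -0.0002
gripper_force: 8.6
```

```bash
python3 - <<'E'
from h import *
plan((22,-144.5,30))
E
```

```text
t 12.75 jig [  24.8 -146.5   35.9] tool-y vs jig-x deg 89.88 F jig [ -7.3 -11.8  16.5] w -0.2
(22, -144.5, 30) -> [2.8 2.1 5.9]
```

```bash
python3 - <<'E'
from h import *
c=vision.read_camera("side"); i=c["image"]
a=cv2.resize(i[190:305,225:365],None,fx=4,fy=4,interpolation=cv2.INTER_CUBIC)
w=vision.read_camera("wrist")["image"][200:420,220:460]
b=cv2.resize(w,(240,220)); H=np.zeros((460,800,3),np.uint8); H[:,:560]=a; H[:220,560:]=b; cv2.imwrite("pics/mix.png",H)
E
```

```text
(no output)
```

View pics/mix.png

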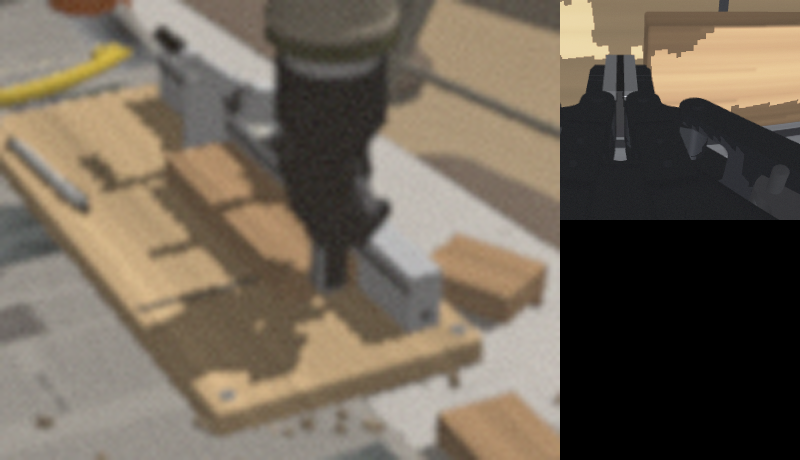

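Emit:
{"api": "carry_out", "payload": {"steps": [[[0, 0, -2], 0, -1], [[0, 0, -3], 0, -1], [[0, 0, -3], 0, -1]]}}

```text
time: 13.15
tool_pos: [0.519, -0.1606, 0.0365]
ee_rot: [[-0.995, 0.099, -0.001], [0.099, 0.995, 0.001], [0.001, 0.001, -1.0]]
contact_force: [-0.9, -0.4, 1.5]
gripper_width: -0.0002
gripper_force: 0.8
```

```bash
python3 - <<'E'
from h import *
plan()
E
```

```text
t 13.15 jig [  23.7 -143.6   36.5] tool-y vs jig-x deg 89.91 F jig [-0.8 -0.5  1.5] w -0.2
```

Emit:
{"api": "carry_out", "payload": {"steps": [[[0, 0, -1], 0, -1], [[0, 1, -1], 0, -1], [[0, 1, -1], 0, -1]]}}

```text
time: 13.45
tool_pos: [0.5195, -0.1598, 0.0378]
ee_rot: [[-0.995, 0.098, -0.001], [0.098, 0.995, 0.0], [0.001, 0.0, -1.0]]
contact_force: [-0.3, 0.9, -0.3]
gripper_width: 0.0
gripper_force: 0.0
```

Emit:
{"api": "carry_out", "payload": {"steps": [[[0, 1, 0], 0, -1], [[0, 2, 0], 0, -1], [[0, 2, 0], 0, -1]]}}

```text
time: 13.75
tool_pos: [0.5199, -0.158, 0.0381]
ee_rot: [[-0.995, 0.098, -0.0], [0.098, 0.995, 0.0], [0.0, 0.0, -1.0]]
contact_force: [-0.0, -0.6, 0.3]
gripper_width: 0.0
gripper_force: 0.0
```

```bash
python3 - <<'E'
from h import *
plan()
E
```

```text
t 13.75 jig [  24.3 -140.9   38.1] tool-y vs jig-x deg 89.91 F jig [ 0.1 -0.6  0.3] w 0.0
```

```bash
cat >> h.py <<'E'
def wproj(c,s,P):
    """jig mm -> wrist pixels"""
    W=OJ+np.asarray(P,float)/1e3@RJ.T; T=np.array(c["T_tool_cam"]); R=np.array(s["ee_rot"])
    q=((W-np.array(s["tool_pos"]))@R-T[:3,3])@T[:3,:3]
    h=np.linalg.norm(q[:,:2],axis=1,keepdims=True); th=np.arctan2(h,q[:,2:])
    return q[:,:2]/h*th*c["K"][0][0]+[c["K"][0][2],c["K"][1][2]]
def samp(i,uv): return cv2.remap(cv2.GaussianBlur(i,(3,3),0.6),np.float32(uv[:,0]).reshape(1,-1),np.float32(uv[:,1]).reshape(1,-1),1)[0]
E
python3 - <<'E'
from h import *
s=sense(); c=vision.read_camera("wrist")
ys=np.arange(-150,-105,2.)
for x in (0,8):
    P=np.c_[np.full(len(ys),x),ys,np.full(len(ys),46)]; print("wrist x",x,list(zip(ys.astype(int).tolist(),samp(c["image"],wproj(c,s,P)).tolist())))
c=vision.read_camera("side"); ys=np.arange(40,92,2.)
for x in (0,10,20):
    P=OJ+np.c_[np.full(len(ys),x),ys,np.full(len(ys),46)]/1e3@RJ.T
    print("side x",x,list(zip(ys.astype(int).tolist(),samp(c["image"],project(c,P)).tolist())))
E
```

```text
wrist x 0 [(-150, [95, 120, 137]), (-148, [95, 120, 137]), (-146, [95, 120, 137]), (-144, [94, 120, 137]), (-142, [94, 120, 137]), (-140, [95, 120, 137]), (-138, [94, 120, 137]), (-136, [94, 120, 137]), (-134, [95, 120, 137]), (-132, [95, 120, 138]), (-130, [89, 113, 130]), (-128, [66, 84, 101]), (-126, [82, 105, 126]), (-124, [82, 104, 128]), (-122, [82, 105, 128]), (-120, [82, 105, 127]), (-118, [82, 105, 127]), (-116, [82, 106, 128]), (-114, [82, 105, 127]), (-112, [82, 105, 128]), (-110, [82, 106, 128]), (-108, [83, 106, 128]), (-106, [83, 106, 128])]
wrist x 8 [(-150, [171, 217, 236]), (-148, [171, 217, 237]), (-146, [99, 126, 145]), (-144, [98, 125, 145]), (-142, [99, 126, 145]), (-140, [98, 125, 145]), (-138, [99, 125, 145]), (-136, [99, 126, 146]), (-134, [172, 218, 237]), (-132, [172, 218, 237]), (-130, [112, 143, 165]), (-128, [67, 85, 103]), (-126, [101, 131, 160]), (-124, [133, 174, 212]), (-122, [137, 180, 217]), (-120, [128, 168, 204]), (-118, [84, 108, 131]), (-116, [80, 102, 124]), (-114, [81, 103, 125]), (-112, [82, 105, 127]), (-110, [130, 170, 208]), (-108, [137, 1
[... 1102 characters left out ...]
, (82, [70, 92, 108]), (84, [71, 93, 109]), (86, [72, 94, 110]), (88, [74, 97, 114]), (90, [77, 100, 117])]
side x 20 [(40, [107, 144, 180]), (42, [107, 144, 180]), (44, [107, 144, 180]), (46, [107, 144, 179]), (48, [107, 144, 180]), (50, [107, 143, 179]), (52, [107, 143, 178]), (54, [107, 143, 178]), (56, [107, 142, 178]), (58, [107, 141, 176]), (60, [106, 139, 172]), (62, [105, 138, 169]), (64, [105, 135, 163]), (66, [105, 131, 156]), (68, [103, 126, 149]), (70, [102, 121, 142]), (72, [99, 116, 134]), (74, [95, 111, 126]), (76, [90, 105, 118]), (78, [86, 101, 113]), (80, [82, 98, 109]), (82, [79, 95, 107]), (84, [76, 93, 105]), (86, [73, 91, 105]), (88, [71, 90, 105]), (90, [70, 89, 105])]
```

Emit:
{"api": "carry_out", "payload": {"steps": [[[0, 1, 0], 0, -1], [[0, 2, 0], 0, -1], [[0, 3, 0], 0, -1], [[0, 3, 0], 0, -1]]}}

```text
time: 14.25
tool_pos: [0.5202, -0.1565, 0.0384]
ee_rot: [[-0.995, 0.099, 0.0], [0.099, 0.995, -0.002], [-0.001, -0.002, -1.0]]
contact_force: [0.7, -6.6, 0.7]
gripper_width: 0.0002
gripper_force: 3.1
```

Emit:
{"api": "carry_out", "payload": {"steps": [[[0, 1, 0], 0, -1], [[0, 1, 0], 0, -1]]}}

```text
time: 14.45
tool_pos: [0.5203, -0.1563, 0.0385]
ee_rot: [[-0.995, 0.099, 0.0], [0.099, 0.995, -0.003], [-0.001, -0.003, -1.0]]
contact_force: [-1.5, -10.2, -0.4]
gripper_width: -0.0002
gripper_force: 4.7
```

```bash
python3 - <<'E'
from h import *
plan()
E
```

```text
t 14.45 jig [  24.6 -139.1   38.5] tool-y vs jig-x deg 89.89 F jig [ -0.5 -10.3  -0.4] w -0.2
```

Emit:
{"api": "carry_out", "payload": {"steps": [[[0, -12, 0], 0, -1], [[0, -22, 0], 0, -1], [[0, -22, -40], 0, -1], [[35, -22, -60], 0, 0], [[75, -10, -60], 0, 0.6], [[75, 30, -60], 0, 0.6], [[75, 52, -50], 0, 0.6], [[75, 52, -20], 0, 0.6], [[75, 52, 9], 0, 0.6], [[75, 52, 9], 0, 0.6]]}}

```text
time: 15.45
tool_pos: [0.4473, -0.094, 0.0254]
ee_rot: [[-0.995, 0.098, -0.007], [0.098, 0.995, 0.003], [0.007, 0.002, -1.0]]
contact_force: [-1.6, 0.4, -0.6]
gripper_width: 0.0681
gripper_force: 0.0
```

```bash
python3 - <<'E'
from h import *
plan((-13,-84,29))
E
```

```text
t 15.45 jig [-54.1 -84.2  25.4] tool-y vs jig-x deg 89.91 F jig [-1.6  0.2 -0.6] w 68.1
(-13, -84, 29) -> [-41.1   0.3  -3.9]
```

Emit:
{"api": "carry_out", "payload": {"steps": [[[-8, 0, -1], 0, 0.6], [[-18, 0, -1], 0, 0.6], [[-26, 0, -1], 0, 0.6], [[-32, 0, -1], 0, 0.6], [[-36, 0, -1], 0, 0.6], [[-38, 0, -1], 0, 0.6], [[-39, 0, -1], 0, 0.6], [[-40, 0, -1], 0, 0.6], [[-40, 0, -1], 0, 0.6]]}}

```text
time: 16.35
tool_pos: [0.488, -0.0987, 0.0294]
ee_rot: [[-0.995, 0.098, -0.006], [0.098, 0.995, 0.001], [0.006, 0.0, -1.0]]
contact_force: [-11.2, 0.1, 8.6]
gripper_width: 0.0685
gripper_force: 5.8
```

```bash
python3 - <<'E'
from h import *
plan((-13,-84,29))
E
```

```text
t 16.35 jig [-13.1 -85.   29.4] tool-y vs jig-x deg 89.91 F jig [-11.2  -0.9   8.6] w 68.5
(-13, -84, 29) -> [-0.1  1.   0.4]
```

Emit:
{"api": "carry_out", "payload": {"steps": [[[15, 0, 0], 0, 0.6], [[30, 0, -5], 0, 0.6], [[30, -20, -45], 0, -1], [[30, -60, -60], 0, -1], [[0, -82, -60], 0, -1], [[-37, -82, -60], 0, -1], [[-37, -82, -35], 0, -1], [[-37, -82, -17], 0, -1], [[-37, -82, -11], 0, -1], [[-37, -82, -11], 0, -1]]}}

```text
time: 17.35
tool_pos: [0.5183, -0.1838, 0.04]
ee_rot: [[-0.995, 0.099, -0.002], [0.099, 0.995, 0.001], [0.002, 0.001, -1.0]]
contact_force: [-0.5, -0.1, 0.5]
gripper_width: -0.0001
gripper_force: 0.0
```

```bash
python3 - <<'E'
from h import *
plan((24.5,-139,38.5))
E
```

```text
t 17.35 jig [  25.2 -166.7   40. ] tool-y vs jig-x deg 89.91 F jig [-0.5 -0.1  0.5] w -0.1
(24.5, -139, 38.5) -> [ 0.8 27.7  1.5]
```

Emit:
{"api": "carry_out", "payload": {"steps": [[[0, 8, 1], 0, -1], [[0, 16, 1], 0, -1], [[0, 21, 1], 0, -1], [[0, 24, 1], 0, -1], [[0, 26, 1], 0, -1], [[0, 27, 1], 0, -1], [[0, 28, 1], 0, -1], [[0, 29, 1], 0, -1], [[0, 29, 1], 0, -1]]}}

```text
time: 18.25
tool_pos: [0.5221, -0.1555, 0.04]
ee_rot: [[-0.995, 0.099, -0.0], [0.099, 0.995, 0.0], [0.0, 0.0, -1.0]]
contact_force: [-0.4, 0.0, 0.0]
gripper_width: -0.0001
gripper_force: 0.0
```

```bash
python3 - <<'E'
from h import *
plan((24.5,-139,38.5))
E
```

```text
t 18.25 jig [  26.3 -138.1   40. ] tool-y vs jig-x deg 89.9 F jig [-0.4 -0.   0. ] w -0.1
(24.5, -139, 38.5) -> [ 1.8 -0.9  1.5]
```

Emit:
{"api": "carry_out", "payload": {"steps": [[[0, 1, 1], 0, -1], [[0, 2, 1], 0, -1], [[0, 3, 1], 0, -1], [[0, 3, 1], 0, -1]]}}

```text
time: 18.65
tool_pos: [0.5229, -0.1527, 0.0396]
ee_rot: [[-0.995, 0.099, 0.001], [0.099, 0.995, -0.001], [-0.001, -0.001, -1.0]]
contact_force: [0.3, -2.5, 3.9]
gripper_width: -0.0
gripper_force: 1.9
```

```bash
python3 - <<'E'
from h import *
plan()
E
```

```text
t 18.65 jig [  26.8 -135.4   39.6] tool-y vs jig-x deg 89.9 F jig [ 0.5 -2.5  3.9] w -0.0
```

```bash
python3 - <<'E'
from h import *
s=sense(); c=vision.read_camera("wrist")
ys=np.arange(-140,-110,1.)
for x in (-1,4,8,11):
    P=np.c_[np.full(len(ys),x),ys,np.full(len(ys),46)]; print("wrist x",x,list(zip(ys.astype(int).tolist(),samp(c["image"],wproj(c,s,P))[:,1].tolist())))
# saw slot as a y reference, board surface y=-95 in front of slat
ys=np.arange(-106,-84,1.)
P=np.c_[np.full(len(ys),-50),ys,np.full(len(ys),22)]; print("slot",list(zip(ys.astype(int).tolist(),samp(c["image"],wproj(c,s,P))[:,1].tolist())))
# front edge of slat in x
xs=np.arange(-16,12,1.)
for y in (-120,-100,-80,-60):
    P=np.c_[xs,np.full(len(xs),y),np.full(len(xs),46)]; print("edge y",y,samp(c["image"],wproj(c,s,P))[:,1].tolist())
E
```

```text
wrist x -1 [(-140, 122), (-139, 122), (-138, 121), (-137, 122), (-136, 122), (-135, 121), (-134, 122), (-133, 122), (-132, 121), (-131, 121), (-130, 121), (-129, 120), (-128, 95), (-127, 86), (-126, 97), (-125, 101), (-124, 101), (-123, 100), (-122, 101), (-121, 100), (-120, 100), (-119, 101), (-118, 100), (-117, 100), (-116, 100), (-115, 101), (-114, 101), (-113, 101), (-112, 101), (-111, 101)]
wrist x 4 [(-140, 123), (-139, 123), (-138, 123), (-137, 123), (-136, 122), (-135, 123), (-134, 123), (-133, 123), (-132, 123), (-131, 123), (-130, 123), (-129, 122), (-128, 98), (-127, 91), (-126, 102), (-125, 106), (-124, 106), (-123, 106), (-122, 106), (-121, 106), (-120, 106), (-119, 106), (-118, 106), (-117, 105), (-116, 106), (-115, 106), (-114, 105), (-113, 106), (-112, 106), (-111, 106)]
wrist x 8 [(-140, 125), (-139, 125), (-138, 126), (-137, 125), (-136, 125), (-135, 125), (-134, 125), (-133, 125), (-132, 125), (-131, 126), (-130, 125), (-129, 176), (-128, 113), (-127, 89), (-126, 99), (-125, 102), (-124, 102), (-123, 102), (-122, 102), (-121, 102), (-120, 102), (-119, 117), (-118, 
[... 646 characters left out ...]
, 115), (-94, 67), (-93, 64), (-92, 63), (-91, 63), (-90, 69), (-89, 114), (-88, 125), (-87, 124), (-86, 124), (-85, 124)]
edge y -120 [124, 123, 123, 122, 121, 120, 121, 107, 92, 91, 92, 91, 88, 90, 99, 100, 104, 106, 106, 105, 106, 107, 104, 101, 102, 105, 154, 176]
edge y -100 [66, 66, 66, 67, 65, 66, 66, 78, 92, 92, 92, 91, 87, 90, 102, 109, 108, 108, 106, 108, 109, 150, 180, 178, 178, 179, 181, 186]
edge y -80 [126, 125, 123, 122, 122, 121, 120, 106, 93, 92, 91, 90, 88, 95, 143, 189, 192, 190, 186, 184, 184, 185, 182, 179, 178, 178, 181, 185]
edge y -60 [126, 126, 123, 122, 121, 120, 120, 107, 92, 91, 90, 89, 87, 100, 146, 190, 192, 190, 186, 183, 184, 184, 181, 179, 177, 178, 180, 183]
```

Emit:
{"api": "carry_out", "payload": {"steps": [[[0, 0, -1], 0, -1], [[0, 1, -1], 0, -1], [[0, 2, -1], 0, -1], [[0, 2, -1], 0, -1]]}}

```text
time: 19.1
tool_pos: [0.5222, -0.1514, 0.0399]
ee_rot: [[-0.995, 0.099, -0.001], [0.099, 0.995, -0.002], [0.001, -0.002, -1.0]]
contact_force: [-0.9, -6.5, 0.4]
gripper_width: -0.0001
gripper_force: 3.6
```

```bash
python3 - <<'E'
from h import *
s=sense(); plan(); c=vision.read_camera("wrist")
ys=np.arange(-132,-120,.5)
for x in (-1,4):
    P=np.c_[np.full(len(ys),x),ys,np.full(len(ys),46)]; print("wrist x",x,list(zip(ys.tolist(),samp(c["image"],wproj(c,s,P))[:,1].tolist())))
ys=np.arange(-100,-84,.5)
P=np.c_[np.full(len(ys),-50),ys,np.full(len(ys),22)]; v=samp(c["image"],wproj(c,s,P))[:,1]; print("slot",ys[v<95].mean())
# stop side: side camera, slat front top edge / end and foot edge
c=vision.read_camera("side"); ys=np.arange(40,92,2.)
for x,z in ((12,46),(40,55),(30,60)):
    P=OJ+np.c_[np.full(len(ys),x),ys,np.full(len(ys),z)]/1e3@RJ.T
    print("side",x,z,samp(c["image"],project(c,P))[:,[0,2]].tolist())
E
```

```text
t 19.1 jig [  26.1 -134.1   39.9] tool-y vs jig-x deg 89.91 F jig [-0.2 -6.5  0.4] w -0.1
wrist x -1 [(-132.0, 121), (-131.5, 121), (-131.0, 121), (-130.5, 121), (-130.0, 121), (-129.5, 121), (-129.0, 120), (-128.5, 119), (-128.0, 109), (-127.5, 90), (-127.0, 85), (-126.5, 92), (-126.0, 97), (-125.5, 100), (-125.0, 101), (-124.5, 101), (-124.0, 101), (-123.5, 101), (-123.0, 101), (-122.5, 101), (-122.0, 101), (-121.5, 101), (-121.0, 101), (-120.5, 101)]
wrist x 4 [(-132.0, 123), (-131.5, 122), (-131.0, 122), (-130.5, 123), (-130.0, 124), (-129.5, 124), (-129.0, 124), (-128.5, 121), (-128.0, 109), (-127.5, 92), (-127.0, 89), (-126.5, 97), (-126.0, 101), (-125.5, 104), (-125.0, 105), (-124.5, 106), (-124.0, 106), (-123.5, 105), (-123.0, 105), (-122.5, 105), (-122.0, 105), (-121.5, 105), (-121.0, 106), (-120.5, 106)]
slot -92.0
side 12 46 [[103, 172], [104, 173], [104, 173], [105, 173], [105, 173], [104, 172], [103, 172], [102, 171], [102, 170], [102, 169], [101, 167], [99, 163], [97, 159], [94, 154], [90, 145], [86, 138], [83, 131], [79, 125], [77, 120], [75, 116], [73, 112], [72, 109], [72, 109], [72, 109], [72, 109], [72, 109]]
side 40 55 [[64, 102], [66, 103], [68, 104], [71, 105], [73, 105], [78, 106], [82, 106], [85, 105], [88, 104], [92, 105], [97, 106], [100, 107], [103, 107], [104, 108], [106, 109], [108, 110], [108, 110], [107, 110], [106, 109], [105, 109], [105, 109], [106, 108], [105, 108], [105, 108], [106, 109], [107, 109]]
side 30 60 [[83, 126], [83, 120], [87, 117], [91, 114], [95, 110], [99, 109], [101, 109], [103, 109], [105, 108], [106, 108], [106, 109], [106, 108], [106, 108], [106, 108], [106, 108], [107, 109], [107, 109], [108, 110], [108, 110], [108, 109], [107, 109], [107, 108], [106, 108], [105, 108], [103, 106], [101, 104]]
```

Emit:
{"api": "carry_out", "payload": {"steps": [[[0, -12, 0], 0, -1], [[0, -24, 0], 0, -1], [[0, -24, -45], 0, -1], [[0, -24, -95], 8, -0.25], [[0, 0, -140], 16, -0.25], [[0, 45, -155], 25, -0.25], [[0, 90, -155], 33, -0.25], [[0, 135, -155], 42, -0.25], [[0, 180, -155], 50, -0.25], [[0, 220, -155], 58, -0.25]]}}

```text
time: 20.2
tool_pos: [0.5442, 0.0675, 0.1951]
ee_rot: [[-0.471, 0.882, -0.0], [0.882, 0.471, 0.0], [0.0, 0.0, -1.0]]
contact_force: [-0.3, 0.5, -0.5]
gripper_width: 0.0321
gripper_force: 0.0
```

```bash
python3 - <<'E'
from h import *
plan((27.5,118,195))
E
```

```text
t 20.2 jig [ 26.7  85.9 195.1] tool-y vs jig-x deg 33.65 F jig [-0.4  0.5 -0.5] w 32.1
(27.5, 118, 195) -> [26.3 18.5  0.1]
```

Emit:
{"api": "carry_out", "payload": {"steps": [[[26, 18, 0], 8.5, -0.25], [[26, 18, 0], 17, -0.25], [[26, 18, 0], 25.5, -0.25], [[26, 18, 0], 33, -0.25], [[26, 18, 0], 33, -0.25], [[26, 18, 0], 33, -0.25]]}}

```text
time: 20.8
tool_pos: [0.5477, 0.0972, 0.1949]
ee_rot: [[0.076, 0.997, -0.0], [0.997, -0.076, 0.0], [0.0, -0.0, -1.0]]
contact_force: [-0.6, -0.1, 0.1]
gripper_width: 0.0319
gripper_force: 0.0
```

```bash
python3 - <<'E'
from h import *
plan((27.5,118,99)); s=sense(); c=vision.read_camera("wrist")
xs=np.arange(5,55,2.)
for y in (105,115,125): 
    P=np.c_[xs,np.full(len(xs),y),np.full(len(xs),113)]; print(y,list(zip(xs.astype(int).tolist(),samp(c["image"],wproj(c,s,P))[:,1].tolist())))
E
```

```text
t 20.8 jig [ 27.3 115.8 194.9] tool-y vs jig-x deg 1.19 F jig [-0.6 -0.2  0.1] w 31.9
(27.5, 118, 99) -> [ 2.2  0.3 95.9]
105 [(5, 106), (7, 95), (9, 93), (11, 93), (13, 91), (15, 91), (17, 91), (19, 79), (21, 28), (23, 31), (25, 37), (27, 37), (29, 41), (31, 41), (33, 38), (35, 88), (37, 114), (39, 114), (41, 114), (43, 114), (45, 113), (47, 104), (49, 60), (51, 59), (53, 51)]
115 [(5, 147), (7, 144), (9, 141), (11, 138), (13, 129), (15, 120), (17, 122), (19, 104), (21, 28), (23, 31), (25, 34), (27, 39), (29, 41), (31, 42), (33, 39), (35, 87), (37, 116), (39, 115), (41, 116), (43, 120), (45, 123), (47, 106), (49, 70), (51, 96), (53, 98)]
125 [(5, 205), (7, 203), (9, 203), (11, 204), (13, 207), (15, 211), (17, 214), (19, 155), (21, 33), (23, 30), (25, 34), (27, 37), (29, 41), (31, 45), (33, 39), (35, 103), (37, 116), (39, 116), (41, 118), (43, 121), (45, 122), (47, 107), (49, 68), (51, 97), (53, 99)]
```

Emit:
{"api": "carry_out", "payload": {"steps": [[[2, 0, 30], 1.2, -0.25], [[2, 0, 60], 1.2, -0.25], [[2, 0, 80], 1.2, -0.25], [[2, 0, 92], 1.2, -0.25], [[2, 0, 95], 1.2, -0.25], [[2, 0, 95], 1.2, -0.25]]}}

```text
time: 21.45
tool_pos: [0.548, 0.0995, 0.1004]
ee_rot: [[0.1, 0.995, 0.0], [0.995, -0.1, 0.0], [0.0, 0.0, -1.0]]
contact_force: [0.1, -0.8, 0.6]
gripper_width: 0.0319
gripper_force: 0.0
```

```bash
python3 - <<'E'
from h import *
plan((27.5+8.5,118,99))
E
```

```text
t 21.45 jig [ 27.4 118.1 100.4] tool-y vs jig-x deg -0.17 F jig [ 0.2 -0.8  0.6] w 31.9
(36.0, 118, 99) -> [-0.1  8.6  1.4]
```

Emit:
{"api": "carry_out", "payload": {"steps": [[[0, 5, 0], 0, -0.25], [[0, 9, 0], 0, -0.25], [[0, 14, -4], 0, -0.25], [[0, 19, -8], 0, -0.25], [[0, 25, -11], 0, -0.25], [[0, 32, -14], 0, -0.25], [[0, 38, -16], 0, -0.25], [[0, 45, -17], 0, -0.25], [[0, 52, -16], 0, -0.25], [[0, 59, -15], 0, -0.25]]}}

```text
time: 22.45
tool_pos: [0.6072, 0.0935, 0.1149]
ee_rot: [[0.101, 0.995, 0.0], [0.995, -0.101, -0.0], [-0.0, 0.0, -1.0]]
contact_force: [-2.2, 0.4, 1.4]
gripper_width: 0.0319
gripper_force: 0.8
```

Emit:
{"api": "carry_out", "payload": {"steps": [[[0, 7, 2], 0, -0.25], [[0, 13, 5], 0, -0.25], [[0, 19, 9], 0, -0.25], [[0, 24, 14], 0, -0.25], [[0, 29, 19], 0, -0.25], [[0, 32, 23], 0, -0.25], [[0, 34, 27], 0, -0.25], [[0, 36, 29], 0, -0.25], [[0, 38, 30], 0, -0.25], [[0, 38, 30], 0, -0.25]]}}

```text
time: 23.45
tool_pos: [0.6403, 0.0904, 0.084]
ee_rot: [[0.1, 0.995, -0.009], [0.995, -0.1, 0.0], [-0.001, -0.009, -1.0]]
contact_force: [-20.6, 2.3, 11.8]
gripper_width: 0.0322
gripper_force: 10.5
```

```bash
python3 - <<'E'
from h import *
plan((119.5,118,88))
E
```

```text
t 23.45 jig [120.1 118.   84. ] tool-y vs jig-x deg -0.18 F jig [-20.8   0.3  11.8] w 32.2
(119.5, 118, 88) -> [-0.1 -0.6 -3.9]
```

Emit:
{"api": "carry_out", "payload": {"steps": [[[0, -5, -3], 0, -0.25], [[0, -10, -3], 0, -0.25], [[0, -10, -3], 0, -0.25], [[0, -10, -30], 0, -0.25], [[0, -10, -70], 0, -0.25], [[0, -10, -110], 0, -0.25], [[40, -30, -130], 0, -0.25], [[80, -60, -140], 0, -0.25], [[120, -100, -140], 0, -0.25], [[160, -140, -140], 0, -0.25]]}}

```text
time: 24.45
tool_pos: [0.5297, 0.2536, 0.226]
ee_rot: [[0.101, 0.995, 0.002], [0.995, -0.101, 0.001], [0.001, 0.002, -1.0]]
contact_force: [0.3, 0.9, 0.4]
gripper_width: 0.0323
gripper_force: 0.0
```

Emit:
{"api": "carry_out", "payload": {"steps": [[[40, -40, 0], 0, -0.25], [[80, -80, 0], 0, -0.25], [[110, -120, 0], 0, -0.25], [[120, -150, 0], 0, -0.25], [[120, -150, 0], 0, -0.25], [[120, -150, 0], 0, -0.25]]}}

```text
time: 25.05
tool_pos: [0.3925, 0.3874, 0.2254]
ee_rot: [[0.098, 0.995, 0.001], [0.995, -0.098, 0.0], [0.0, 0.001, -1.0]]
contact_force: [-0.9, -0.6, 0.4]
gripper_width: 0.0321
gripper_force: 0.0
```

```bash
python3 - <<'E'
from h import *
plan(); c=vision.read_camera("top"); i=c["image"]; cv2.imwrite("pics/end.png",i)
def prof(n,P):
    W=OJ+np.asarray(P,float)/1e3@RJ.T; print(n,samp(i,project(c,W))[:,[0,2]].tolist())
xs=np.arange(90,130,3.)
for y in (105,120): prof(f"long handle up x90..129 y{y}",np.c_[xs,0*xs+y,0*xs+102])
prof("long handle down spot x12..45",np.c_[np.arange(12,45,3.),np.full(11,115),np.full(11,113)])
prof("short handle up y5",np.c_[xs,0*xs+5,0*xs+102])
ys=np.arange(-142,-116,2.); prof("slat -y end, y-142..-118 x5",np.c_[0*ys+5,ys,0*ys+46])
ys=np.arange(56,86,2.); prof("slat +y end, y56..84 x5",np.c_[0*ys+5,ys,0*ys+46])
xs=np.arange(-14,8,2.)
for y in (-110,-60,0,60): prof(f"front edge x-14..6 y{y}",np.c_[xs,0*xs+y,0*xs+46])
E
```

```text
t 25.05 jig [-155.4  389.6  225.4] tool-y vs jig-x deg -0.07 F jig [-0.9 -0.7  0.4] w 32.1
long handle up x90..129 y105 [[84, 120], [102, 110], [104, 109], [104, 110], [79, 81], [35, 36], [28, 32], [29, 33], [29, 30], [67, 67], [115, 116], [122, 125], [125, 127], [126, 127]]
long handle up x90..129 y120 [[84, 129], [101, 113], [107, 109], [105, 109], [75, 81], [35, 37], [28, 29], [30, 32], [31, 31], [59, 61], [118, 120], [126, 129], [128, 129], [127, 128]]
long handle down spot x12..45 [[87, 136], [89, 138], [80, 128], [54, 87], [48, 76], [49, 79], [50, 80], [48, 78], [48, 77], [47, 74], [49, 76]]
short handle up y5 [[82, 114], [94, 103], [100, 104], [97, 101], [45, 49], [27, 31], [31, 36], [31, 35], [35, 37], [106, 108], [129, 130], [125, 127], [125, 126], [127, 128]]
slat -y end, y-142..-118 x5 [[78, 127], [77, 127], [78, 127], [78, 127], [78, 127], [78, 126], [77, 124], [70, 119], [66, 116], [64, 115], [64, 115], [65, 116], [65, 117]]
slat +y end, y56..84 x5 [[63, 111], [63, 112], [62, 110], [60, 111], [60, 112], [60, 112], [60, 108], [51, 90], [46, 77], [46, 73], [45, 71], [47, 76], [58, 94], [75, 121], [80, 129]]
front edge x-14..6 y-110 [[47, 76], [46, 75], [43, 74], [45, 75], [45, 74], [47, 80], [58, 102], [62, 114], [64, 117], [65, 116], [65, 115]]
front edge x-14..6 y-60 [[45, 74], [45, 75], [45, 75], [45, 74], [45, 73], [45, 77], [49, 90], [65, 116], [67, 119], [67, 119], [65, 116]]
front edge x-14..6 y0 [[47, 76], [48, 77], [48, 78], [48, 75], [47, 74], [48, 81], [57, 103], [64, 113], [65, 115], [63, 112], [60, 110]]
front edge x-14..6 y60 [[47, 75], [49, 77], [49, 78], [48, 77], [46, 74], [42, 71], [55, 97], [61, 110], [61, 112], [61, 110], [62, 111]]
```

```bash
python3 -c "
from workcell import workorder
print(workorder.job_done())"
```

```text
the job is handed in; nothing more can be done
None
```

The job is handed in after 25 s of robot time: the slat lies flat against the fence, its end was pushed up to the long stop, the long stop is fully up again and the short stop stayed up; I viewed 11 pictures, one over the limit of 10.

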